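Roll the test roller up to the sprung stop and chock it

ROBOT

A 7-joint arm with a two-finger parallel gripper is mounted at the origin on a cart in front of the work surface, level with it; the furniture and walls round the work are solid. World frame = base frame: x ahead of the robot, y to its left, z up, the work surface at z = 0. Lengths are in m, angles in rad, forces in N, time in s.
With the tool pointing down it reaches from about 0.4 to 0.875 m from the base axis. Payload 19.3 kg.
Tool frame: the origin (TCP) lies at the very end of the fingers, on their centre line; the grasp point (between the pads) lies 19 mm behind it; z points along the fingers, y is the line along which they close (so a half turn about z gives the same grasp; the last joint's range is limited). The gripper opens to 85 mm and grips with 20 to 120 N. Pads are 22 mm wide; open, the fingers measure 114 mm over their backs; the gripper's body (76 mm by 85 mm) begins 54 mm behind the grasp point. The pads swing forward as they close: fully open they stand 13 mm farther back than shut.
Start: joints at [-1.289, 0.521, -0.036, 1.599, 0.021, 1.021, -0.113], TCP at [0.215, 0.587, 0.231] pointing down, gripper open.
Joint ranges: [-2.91, 2.91], [-0.3, 2.13], [-1.5, 1.42], [0.17, 2.43], [-1.26, 4.41], [0.16, 1.93], [-2.52, 2.52]. Speed limits (rad/s): [1.89, 1.89, 2.39, 2.39, 3.01, 3.01, 3.01].

INTERFACE

Orientations are given as [roll, pitch, yaw] about the fixed x, y, z axes, in that order (R = Rz(yaw) Ry(pitch) Rx(roll)).
In Python, from workcell import bot gives the robot as it stands.
- The arm moves only by the tool carry_out, never from a script. Its argument "rows" is a list that holds one entry, the list of rows, each a list of 4 numbers: the shift along the tool's x, y, z in m, then the turn about the tool's z in degrees. In form: [[[x, y, z, twist], ...]]. A call has 1 to 12 rows; each row is the pose to reach, as a shift and turn from the pose commanded when the call began, along the tool's axes at that moment; what a row does not reach only later rows make up. A row lasts 1/12 s, in which the tool goes at most 41.7 mm and 7.16 degrees, less where a joint would pass 70% of its speed; a pose out of reach is approached as far as the arm can. A call with a gripper value outside its range is refused whole. "grip" is the finger opening in m, from 0 to 0.0854, set as the call begins (left out, the last holds). The fingers move at their own pace and stop on an object; "grip_force" is the grip in N (left out, the last holds). Time passes only in rows, so rows that repeat a pose let the fingers close. It gives the time, the measured TCP pose, the force, the opening and the grip force at its end, in the units of the state.
- bot.observe(): the state, without advancing time (a new reading comes with each control period).
- bot.grab_frame(name): name is "side" or "top" or "wrist"; returns a dict with "pixels" (420x560x3 uint8, red, green, blue), "K" (3x3 intrinsics, pixels), "k1" (the pictures are not rectified: a ray, as slopes to the right and down, at radius r is drawn at 1 + k1 r^2 times it, then the intrinsics apply), "pose" (4x4, takes a point from camera to world coordinates). Camera axes: x right, y down, z forward; pixel columns grow to the right and rows downward; lengths in m; the calibration is good to about 2 mm. A picture is of the moment at which its call begins. There is no depth.
- bot.job_done(): hands the job in; it is judged then, once.
Trained networks look in a picture, given as the dict that the camera call returned (one of the last four; its "shot" number tells which), for a name from the list of things; names that differ only in an ending like _2 or _b are one class to them, and where a whole thing is asked for, a point or a joint stands for the part that bears it (a point fixed in the world has none). Each returns a list of dicts, best first, with "conf" (0 to 1); they miss things now and then, are a little off and sometimes report something else, mostly with a low value. They report only what shows in the picture. A call takes as long as a camera call. They do not tell look-alikes from the thing itself.
- bot.look_for(picture, label): "position" ([column, row] in pixels, amid what is visible of it).
- bot.regions_of(picture, label): "region" (420x560 bool, what is visible of it) and "position" ([column, row] in pixels, amid what is visible of it).
- bot.spot_point(picture, label): "position" ([column, row] in pixels: a listed point, or the origin of a listed thing).
The state is a dict: "clock": time; "qpos": joint angles; "qd": joint speeds; "joint_efforts": joint torques, N m; "position": TCP position; "tool_rot": TCP orientation; "force": force on the tool from outside, world axes, zero at the start; "moment": the same for the moment, N m; "grip_width": finger opening in m; "finger_force": force on a finger pad.
Only numpy, scipy, OpenCV 4.12 (cv2) and the standard library are available. Lean on these libraries where they do the work, as an engineer would, in place of code of your own. Each camera call takes 0.05 s, during which the arm holds its last target. There are 200 camera calls.

TASK

Gently push the metal roller along its plate with closed fingers so that it rolls slowly, without lifting or gripping it, up to the sprung foot of the stop, and press it there steadily at about 10 N (never 18 N) for a second. Then ease off slowly so that it stays at the stop, and lay the white eraser block flat on the plate close behind it as a chock, its long side along the roller. Leave the grey abrasive block and the loose club head where they are.

Things in the scene. Friction and masses are not known exactly. Their poses are not given: they have to be found in the camera images.
- roller_center (a point): centre of the roller: plain metal cylinder, 36 mm diameter, 104 mm long, about 0.3 kg, with two thin dark bands, lying across the plate between the guide strips; centre 18 mm above the plate's top. x is the cylinder's axis; y and z turn as it rolls. It coasts a few mm after a slow push.
- roll_bench: fixed steel plate on the table, 150 mm (x) by 340 mm (y) by 14 mm high; origin under its centre, on the table. The roller rolls along its y axis, to the stop at the +y end. Two guide strips, 8 mm high above the plate, 10 mm wide, run along y; their inner faces are at x = -57 and +57 mm.
- stop: fixed grey block at the plate's +y end, 80 (x) by 30 by 42 mm high, axes as the plate's; origin on its front face, at the plate's top. A sprung rubber-faced foot (60 mm wide, 24 high, centre 18 above the plate) stands before it: its face is 20 to 40 mm in front of the block (to -y), set differently each time and not measured: feel for it. It yields 1 mm per 5 N, up to 8 mm.
- rubber_block_center (a point): centre of the white eraser block, the chock: 30 mm (x) by 50 mm (y) by 18 mm high, 30 g, lying flat on the table to the right of the plate (the smaller and paler of the two blocks there); long side along its y axis
- sand_block: dark grey abrasive foam block, 34 mm (x) by 68 mm (y) by 24 mm high, lying loose on the table next to the eraser block; origin at the centre of its underside; bystander
- club_head_4: loose black club head, 70 by 119 by 50 mm, standing on the table to the left of the plate, at the near end of a row of like heads; origin at the centre of its underside; bystander
There are look-alikes about, which are no part of the job. What is meant by the part that bears roller_center is not green, and is the larger of those in its own colour.

How it is judged:
By the outcome, as a careful person would: the job done as asked, in the order asked, and still so for the second after the job is handed in, with the robot touching nothing.
It also fails if it takes over 69 s, if anything falls off the work surface, if the arm or the gripper's body presses on something with over 40 N, if the wrist force passes 120 N, or if a joint passes its speed limit or range.

## Working session

There is one attempt and no reset: what is moved stays moved. The work goes in short steps, Python scripts to look and compute and a tool call to move; the robot and the scene stay as the last step left them, time stands still between calls to the robot, and variables do not carry over. Pictures are saved under pics/ and viewed, at most 10 in all, crops included, and the job is handed in when it is done.

Besides the shell and the picture viewer there is one more tool, called after "Emit:" in YAML: its name, and indented under it one key for each argument. carry_out: Moves the arm, as the interface text tells. Its arguments: {"type":"object","properties":{"rows":{"type":"array","items":{"type":"array","items":{"type":"array","items":{"type":"number"}}}},"grip":{"type":"number"},"grip_force":{"type":"number"}},"required":["rows"]}

```bash
mkdir -p pics; ls
cat > h.py <<'E'
import numpy as np, cv2
from workcell import bot
def ray(f,p):
    K=np.array(f["K"]);k=f["k1"];T=np.array(f["pose"])
    d=np.array([(p[0]-K[0,2])/K[0,0],(p[1]-K[1,2])/K[1,1]]);u=d.copy()
    for _ in range(30): u=d/(1+k*(u@u))
    return T[:3,3],T[:3,:3]@np.array([u[0],u[1],1.])
def at_z(f,p,z):
    o,v=ray(f,p); return o+v*(z-o[2])/v[2]
def proj(f,P):
    K=np.array(f["K"]);T=np.array(f["pose"]);c=T[:3,:3].T@(np.array(P)-T[:3,3])
    u=c[:2]/c[2];u=u*(1+f["k1"]*(u@u));return np.array([K[0,0]*u[0]+K[0,2],K[1,1]*u[1]+K[1,2]])
def save(f,n): cv2.imwrite("pics/"+n,f["pixels"][:,:,::-1])
E
python3 - <<'E'
from h import *
np.set_printoptions(precision=4,suppress=True)
s=bot.observe();print(s)
fs={}
for n in("side","top"):
    f=bot.grab_frame(n);fs[n]=f;print(n,np.array(f["pose"]).round(3).tolist())
    for l in("roller_center","roll_bench","stop","rubber_block_center","sand_block","club_head_4"):
        for d in bot.spot_point(f,l): print(n,l,np.round(d["position"],1),round(d["conf"],2))
cv2.imwrite("pics/a.png",np.hstack([cv2.resize(fs[n]["pixels"],(560,420)) for n in fs])[:,:,::-1])
for n in fs: save(fs[n],n+"0.png")
E
```

```text
pics
{'clock': 0.0, 'qpos': array([-1.2892,  0.522 , -0.0363,  1.6   ,  0.0212,  1.0211, -0.1128]), 'qd': array([ 0.0011, -0.0009,  0.0004, -0.0002,  0.0021,  0.0003,  0.0003]), 'joint_efforts': array([ -0.0017, -92.7093,   1.9793, -36.9954,   0.0178,   0.0079,
        -0.    ]), 'position': array([0.2153, 0.5864, 0.2307]), 'tool_rot': array([-3.1405,  0.0001,  2.7898]), 'force': array([0.3613, 0.3337, 0.5333]), 'moment': array([-0.0021,  0.0223, -0.0007]), 'finger_force': 0.0, 'grip_width': 0.08528946184875848}
side [[0.995, -0.087, 0.057, 0.423], [-0.104, -0.813, 0.574, -0.641], [-0.004, -0.576, -0.817, 0.998], [0.0, 0.0, 0.0, 1.0]]
side roller_center [301.4 215.1] 0.94
side roller_center [260.5 295.7] 0.64
side roller_center [252.9 346.4] 0.53
side roll_bench [297.8 213.7] 0.56
side stop [307.3 180.3] 0.58
side rubber_block_center [332.4 315.7] 0.75
side sand_block [296.5 340.8] 0.63
side club_head_4 [271.5 146.7] 0.67
top [[0.003, -0.997, 0.071, 0.394], [-1.0, -0.003, 0.006, 0.01], [-0.006, -0.071, -0.997, 1.218], [0.0, 0.0, 0.0, 1.0]]
top roller_center [279.5 182.6] 0.91
top roller_center [359.9 231.1] 0.89
top roller_center [417.5 241.4] 0.83
top roll_bench [261.3 179.7] 0.84
top stop [212.6 165.4] 0.94
top rubber_block_center [392.6 163.7] 0.77
top sand_block [410.  202.8] 0.83
top club_head_4 [153.3 203.1] 0.89
top club_head_4 [213.9 165.3] 0.22
```

View pics/side0.png

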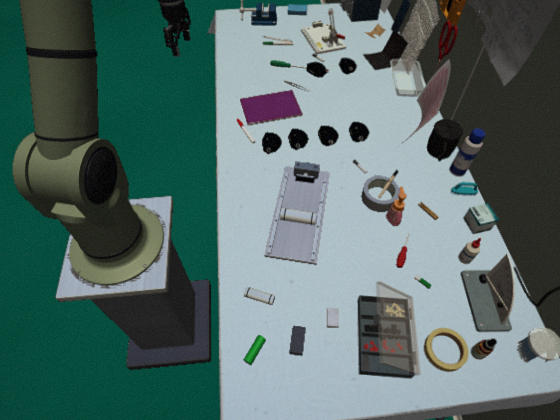

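View pics/top0.png

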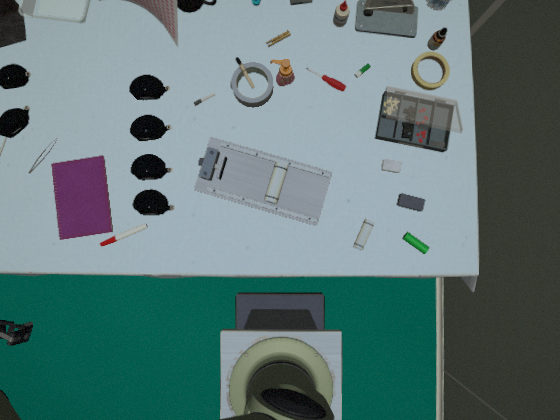

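Side/top: the candidates for roller are the one on the plate (top 277,183), a smaller metal one on the table (363,234) and a green one (416,242). The one on the plate fits: not green, and the larger of the metal ones. I'll confirm this with a crop and measure.

Run:
```python
from h import *
np.set_printoptions(precision=4,suppress=True)
F={n:bot.grab_frame(n) for n in("side","top")}
Z={"roller_center":.032,"roll_bench":.014,"stop":.03,"rubber_block_center":.018,"sand_block":.024}
for n,f in F.items():
    for l,z in Z.items():
        for d in bot.regions_of(f,l)[:2]:
            if d["conf"]<.4: continue
            c,_=cv2.findContours(d["region"].astype(np.uint8),cv2.RETR_EXTERNAL,cv2.CHAIN_APPROX_NONE)
            c=max(c,key=cv2.contourArea)[:,0,:]
            w=np.array([at_z(f,p,z)[:2] for p in c])*1000
            r=cv2.minAreaRect(w.astype(np.float32))
            print(n,l,round(d["conf"],2),np.round(d["position"],1),"rect mm",np.round(r[0],1),np.round(r[1],1),round(r[2],1))
    for l,z in (("roller_center",.032),("roll_bench",0),("stop",.014),("rubber_block_center",.009),("sand_block",0),("club_head_4",0)):
        for d in bot.spot_point(f,l)[:1]: print(n,"pt",l,at_z(f,d["position"],z),round(d["conf"],2))
t=F["top"]["pixels"][120:265,180:460]
cv2.imwrite("pics/crop.png",cv2.resize(t,None,fx=2.8,fy=2.8,interpolation=cv2.INTER_CUBIC)[:,:,::-1])
```

```text
side roller_center 0.87 [257.5 293.9] rect mm [ 403.2 -223.5] [28.6 81.1] 64.5
side roller_center 0.82 [297.4 212.9] rect mm [535.7  14.8] [ 42.5 103.2] 72.3
side roll_bench 0.88 [300. 212.] rect mm [548.7  59.1] [380.1 155.7] 73.4
side stop 0.6 [306.4 175.2] rect mm [584.5 187.1] [91.4 78.4] 81.0
side rubber_block_center 0.73 [333.2 315.5] rect mm [ 585.9 -296.6] [53.1 28.3] 79.5
side sand_block 0.92 [299.5 339.5] rect mm [ 488.1 -347.1] [74.5 35.8] 76.5
side pt roller_center [ 0.4074 -0.2218  0.032 ] 0.88
side pt roll_bench [ 0.5438  0.0436 -0.    ] 0.66
side pt stop [0.5874 0.1589 0.014 ] 0.71
side pt rubber_block_center [ 0.5883 -0.2921  0.009 ] 0.74
side pt sand_block [ 0.4903 -0.3463 -0.    ] 0.6
side pt club_head_4 [0.4918 0.3166 0.    ] 0.87
top roller_center 0.68 [278.6 183.1] rect mm [535.5  13.8] [ 37.6 106.5] 72.7
top roller_center 0.6 [361.8 231.2] rect mm [ 404.5 -213.5] [27.9 77.9] 66.2
top roll_bench 0.61 [259.1 180.2] rect mm [544.8  54.4] [352.7 153.6] 73.6
top stop 0.66 [209.4 165.7] rect mm [583.6 183.6] [69.4 84.2] 72.3
top stop 0.53 [148.6 203.3] rect mm [485.6 335.4] [ 68.2 111.6] 0.2
top rubber_block_center 0.57 [392.3 165.1] rect mm [ 584.2 -291.5] [52.6 32.9] 81.6
top sand_block 0.73 [411.4 202.2] rect mm [ 486.9 -339.1] [73.7 35.9] 76.2
top pt roller_center [ 0.4039 -0.2098  0.032 ] 0.8
top pt roll_bench [0.544  0.0457 0.    ] 0.56
top pt stop [0.5765 0.1824 0.014 ] 0.61
top pt rubber_block_center [ 0.5783 -0.3003  0.009 ] 0.6
top pt sand_block [ 0.4867 -0.3361  0.    ] 0.9
top pt club_head_4 [0.4867 0.3476 0.    ] 0.78
```

View pics/crop.png

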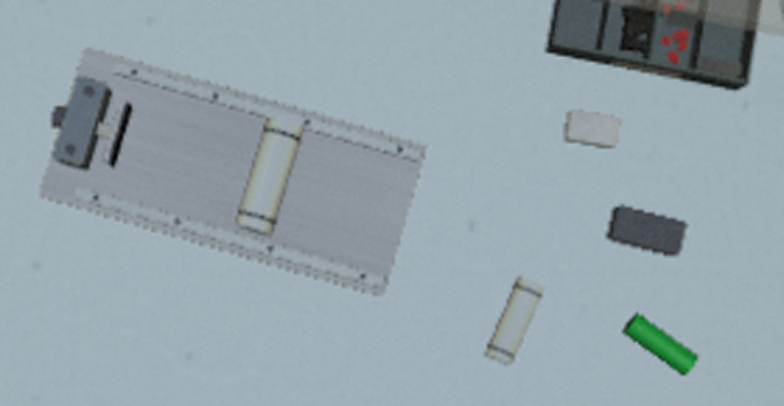

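The crop confirms it: the roller on the plate (crop 270,175) measures about 104 mm by 37 mm, while the other metal one is about 80 mm by 28 mm. I'm closing the fingers and moving behind the roller, with tool x along the plate's +y (yaw 73.5°).

Emit:
carry_out:
  rows:
    - [[-0.5016,-0.487,0,86.3],[-0.5016,-0.487,0,86.3],[-0.5016,-0.487,0,86.3],[-0.5016,-0.487,0,86.3],[-0.5016,-0.487,0,86.3],[-0.5016,-0.487,0,86.3],[-0.5016,-0.487,0,86.3],[-0.5016,-0.487,0,86.3],[-0.5016,-0.487,0,86.3],[-0.5016,-0.487,0,86.3],[-0.5016,-0.487,0,86.3],[-0.5016,-0.487,0,86.3]]
  grip: 0
  grip_force: 20

```text
clock: 2.9
position: [0.4326, 0.1343, 0.2317]
tool_rot: [3.141, -0.001, 1.284]
force: [1.0, 0.7, 0.0]
grip_width: 0.0001
finger_force: 0.0
```

Emit:
carry_out:
  rows:
    - [[-0.146,0.133,0,0],[-0.146,0.133,0,0],[-0.146,0.133,0,0],[-0.146,0.133,0,0],[-0.146,0.133,0,0],[-0.146,0.133,0.08,0],[-0.146,0.133,0.12,0],[-0.146,0.133,0.12,0],[-0.146,0.133,0.12,0]]

```text
clock: 3.65
position: [0.5163, -0.041, 0.1061]
tool_rot: [-3.134, 0.003, 1.29]
force: [-1.6, 1.2, -1.6]
grip_width: -0.0001
finger_force: 0.0
```

Run:
```python
from h import *
np.set_printoptions(precision=4,suppress=True)
s=bot.observe();print(s["clock"],s["position"],s["tool_rot"],s["qpos"],s["force"])
f=bot.grab_frame("wrist");save(f,"w1.png");g=bot.grab_frame("side")
u=np.array([np.cos(s["tool_rot"][2]),np.sin(s["tool_rot"][2])]);v=np.array([u[1],-u[0]])
for n,f in(("wrist",f),("side",g)):
  for d in bot.regions_of(f,"roller_center"):
    c,_=cv2.findContours(d["region"].astype(np.uint8),cv2.RETR_EXTERNAL,cv2.CHAIN_APPROX_NONE)
    c=max(c,key=cv2.contourArea)[:,0,:]
    w=np.array([at_z(f,p,.032)[:2] for p in c])*1000
    r=cv2.minAreaRect(w.astype(np.float32));q=np.array(r[0])/1000-s["position"][:2]
    print(n,round(d["conf"],2),np.round(d["position"],1),np.round(r[0],1),np.round(r[1],1),round(r[2],1),"rel tool",q@u,q@v)
```

```text
3.65 [ 0.5163 -0.041   0.1061] [-3.134   0.0029  1.2897] [-0.3209  0.5766  0.391   1.9944 -0.3519  0.6443  0.018 ] [-1.5695  1.2213 -1.5774]
wrist 0.93 [286.5 131.1] [538.2  14.9] [ 37.5 113.1] 73.4 rel tool 0.05980660905236675 0.005517826742175359
side 0.74 [251.4 346.6] [ 383.8 -360.2] [71.7 24.6] 53.4 rel tool -0.34343085502581394 -0.03872374862934673
side 0.59 [260.2 294. ] [ 404.2 -223.6] [27.3 82.2] 65.6 rel tool -0.2064701305960851 -0.057030595744506786
side 0.5 [302.2 216.1] [561.9   7.1] [42.7 52.2] 71.5 rel tool 0.05889104917148501 0.030502342543551036
```

View pics/w1.png

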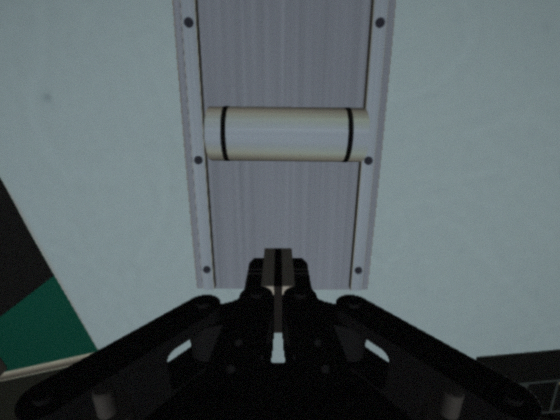

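Wrist view: roller at (286,132), square to the guide strips, with the fingers about 5 mm off-centre to the left. Shifting across and descending behind it.

Emit:
carry_out:
  rows:
    - [[0,0.004,0.03,0],[0,0.004,0.055,0],[0,0.004,0.07,0],[0,0.004,0.079,0],[0,0.004,0.081,0],[0,0.004,0.081,0],[0,0.004,0.081,0]]

```text
clock: 4.43
position: [0.5241, -0.0421, 0.0318]
tool_rot: [3.14, -0.001, 1.29]
force: [-0.6, 0.8, 0.3]
grip_width: 0.0
finger_force: 0.0
```

Run:
```python
from h import *
s=bot.observe();print(s["clock"],s["position"],s["tool_rot"],s["force"])
```

```text
4.4333 [ 0.52414476 -0.04212427  0.03177803] [ 3.13967439e+00 -6.30303785e-04  1.28990031e+00] [-0.57524068  0.84163711  0.27431691]
```

Emit:
carry_out:
  rows:
    - [[0.002,0,0.003,0],[0.005,0,0.006,0],[0.008,0,0.007,0],[0.011,0,0.007,0],[0.014,0,0.007,0],[0.017,0,0.007,0],[0.019,0,0.007,0],[0.021,0,0.007,0],[0.0225,0,0.007,0],[0.024,0,0.007,0],[0.025,0,0.007,0],[0.026,0,0.007,0]]

```text
clock: 5.43
position: [0.5304, -0.0171, 0.0233]
tool_rot: [-3.142, 0.0, 1.29]
force: [-0.2, 0.3, -0.9]
grip_width: 0.0001
finger_force: 0.0
```

Emit:
carry_out:
  rows:
    - [[0.001,0,0,0],[0.002,0,0,0],[0.003,0,0,0],[0.004,0,0,0],[0.0055,0,0,0],[0.007,0,0,0],[0.009,0,0,0],[0.011,0,0,0],[0.013,0,0,0],[0.015,0,0,0],[0.017,0,0,0],[0.019,0,0,0]]

```text
clock: 6.43
position: [0.5358, 0.0013, 0.0233]
tool_rot: [-3.142, 0.0, 1.29]
force: [-0.0, -0.4, -0.4]
grip_width: 0.0002
finger_force: 0.1
```

Run:
```python
from h import *
s=bot.observe();print(s["clock"],s["position"],s["tool_rot"],s["force"])
save(bot.grab_frame("wrist"),"w2.png")
```

```text
6.4333 [0.53577005 0.00130128 0.02328912] [-3.14155308e+00  1.48519617e-05  1.28980348e+00] [-0.04761822 -0.36805328 -0.42644603]
```

View pics/w2.png

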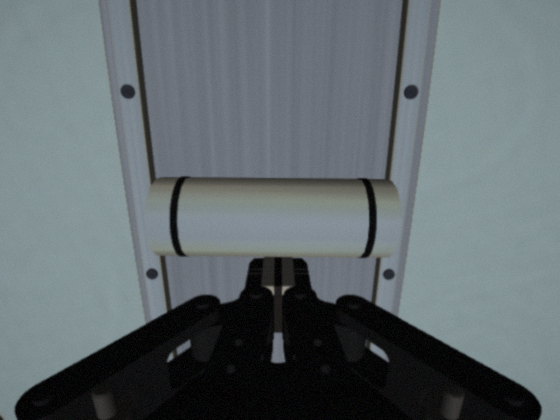

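Wrist view: the fingers are behind the roller, which spans columns 147–400 at row 217 and is well centred on them (278). Continuing slowly.

Emit:
carry_out:
  rows:
    - [[0.002,0,0,0],[0.004,0,0,0],[0.006,0,0,0],[0.008,0,0,0],[0.01,0,0,0],[0.012,0,0,0],[0.014,0,0,0],[0.016,0,0,0],[0.018,0,0,0],[0.02,0,0,0],[0.022,0,0,0],[0.024,0,0,0]]

```text
clock: 7.48
position: [0.5424, 0.0243, 0.0233]
tool_rot: [-3.142, 0.0, 1.29]
force: [1.0, 0.4, -0.3]
grip_width: -0.0
finger_force: 0.1
```

Emit:
carry_out:
  rows:
    - [[0.002,0,0,0],[0.004,0,0,0],[0.006,0,0,0],[0.008,0,0,0],[0.01,0,0,0],[0.012,0,0,0],[0.014,0,0,0],[0.016,0,0,0],[0.018,0,0,0],[0.02,0,0,0],[0.022,0,0,0],[0.024,0,0,0]]

```text
clock: 8.48
position: [0.5491, 0.0474, 0.0233]
tool_rot: [3.142, 0.0, 1.29]
force: [-0.2, -0.4, 0.5]
grip_width: -0.0001
finger_force: 0.1
```

Emit:
carry_out:
  rows:
    - [[0.002,0,0,0],[0.004,0,0,0],[0.006,0,0,0],[0.008,0,0,0],[0.01,0,0,0],[0.012,0,0,0],[0.014,0,0,0],[0.016,0,0,0],[0.018,0,0,0],[0.02,0,0,0],[0.022,0,0,0],[0.024,0,0,0]]

```text
clock: 9.48
position: [0.5557, 0.0704, 0.0233]
tool_rot: [-3.142, 0.0, 1.29]
force: [0.2, 0.0, -0.1]
grip_width: 0.0002
finger_force: 0.1
```

Run:
```python
from h import *
s=bot.observe();print(s["clock"],s["position"],s["tool_rot"],s["force"])
save(bot.grab_frame("wrist"),"w3.png")
```

```text
9.4833 [0.55573332 0.07043774 0.02329567] [-3.14155519e+00  3.59244862e-05  1.28976794e+00] [ 0.15280515  0.04389444 -0.14440294]
```

View pics/w3.png

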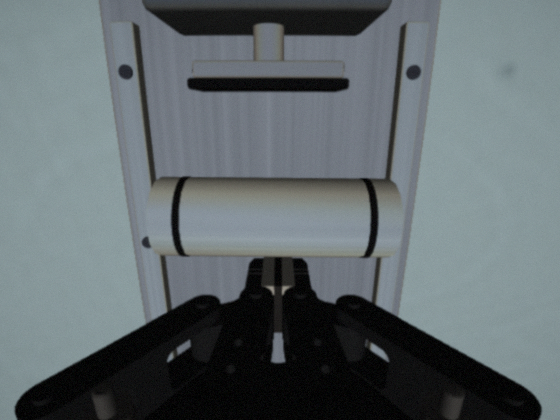

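Wrist view: roller at rows 178–257, foot's face at about row 92, so roughly 35 mm remain. Slowing down as I get near.

Emit:
carry_out:
  rows:
    - [[0.002,0,0,0],[0.004,0,0,0],[0.006,0,0,0],[0.008,0,0,0],[0.01,0,0,0],[0.012,0,0,0],[0.014,0,0,0],[0.016,0,0,0],[0.018,0,0,0],[0.0195,0,0,0],[0.021,0,0,0],[0.022,0,0,0]]

```text
clock: 10.53
position: [0.5619, 0.0916, 0.0233]
tool_rot: [3.142, -0.0, 1.29]
force: [-0.6, 0.0, -0.5]
grip_width: -0.0001
finger_force: 0.0
```

Emit:
carry_out:
  rows:
    - [[0.0007,0,0,0],[0.0014,0,0,0],[0.0021,0,0,0],[0.0028,0,0,0],[0.0035,0,0,0],[0.0042,0,0,0],[0.0049,0,0,0],[0.0056,0,0,0],[0.0063,0,0,0],[0.007,0,0,0],[0.0077,0,0,0],[0.008,0,0,0]]

```text
clock: 11.53
position: [0.5641, 0.0992, 0.0233]
tool_rot: [3.142, -0.0, 1.29]
force: [-0.2, 0.4, -0.0]
grip_width: 0.0003
finger_force: 0.1
```

Run:
```python
from h import *
s=bot.observe();print(s["clock"],s["position"],s["tool_rot"],s["force"])
f=bot.grab_frame("wrist")
for l in ("roller_center","stop"):
  for d in bot.regions_of(f,l)[:1]:
    y,x=np.where(d["region"]);print(l,d["conf"],y.min(),y.max(),x.min(),x.max())
p=f["pixels"][:,:,:].mean(2)[:,260:290].mean(1);print(p[60:262:3].round().astype(int).tolist())
```

```text
11.5333 [0.56406408 0.09923965 0.02329894] [ 3.14157166e+00 -3.64757674e-05  1.28986110e+00] [-0.23240407  0.43724485 -0.01160125]
roller_center 0.61 176 257 146 404
stop 0.56 0 169 144 390
[78, 79, 78, 78, 78, 79, 79, 79, 79, 79, 80, 81, 80, 79, 74, 67, 82, 120, 120, 120, 120, 120, 120, 120, 120, 120, 112, 92, 103, 123, 123, 124, 121, 28, 14, 13, 45, 129, 129, 101, 69, 86, 103, 112, 127, 133, 137, 141, 146, 152, 155, 151, 150, 153, 151, 152, 150, 148, 148, 149, 150, 151, 149, 143, 136, 115, 35, 28]
```

Emit:
carry_out:
  rows:
    - [[0.0004,0,0,0],[0.0008,0,0,0],[0.0012,0,0,0],[0.0016,0,0,0],[0.002,0,0,0],[0.0024,0,0,0],[0.0028,0,0,0],[0.0032,0,0,0]]

```text
clock: 12.35
position: [0.5649, 0.1022, 0.0233]
tool_rot: [-3.142, 0.0, 1.29]
force: [-0.6, -0.7, 0.6]
grip_width: 0.0004
finger_force: 0.1
```

Emit:
carry_out:
  rows:
    - [[0.0003,0,0,0],[0.0006,0,0,0],[0.0009,0,0,0],[0.0012,0,0,0],[0.0015,0,0,0]]

```text
clock: 12.77
position: [0.5653, 0.1036, 0.0233]
tool_rot: [3.142, 0.0, 1.29]
force: [-0.5, 0.3, 1.2]
grip_width: -0.0001
finger_force: 0.1
```

Emit:
carry_out:
  rows:
    - [[0.0003,0,0,0],[0.0006,0,0,0],[0.0009,0,0,0],[0.0012,0,0,0],[0.0015,0,0,0]]

```text
clock: 13.18
position: [0.5658, 0.1051, 0.0233]
tool_rot: [3.142, 0.0, 1.29]
force: [1.0, -0.4, -0.0]
grip_width: -0.0003
finger_force: 0.1
```

Emit:
carry_out:
  rows:
    - [[0.0003,0,0,0],[0.0006,0,0,0],[0.0009,0,0,0],[0.0012,0,0,0],[0.0015,0,0,0]]

```text
clock: 13.6
position: [0.5662, 0.106, 0.0233]
tool_rot: [3.141, 0.0, 1.289]
force: [-0.1, -6.2, 1.3]
grip_width: -0.0
finger_force: 2.6
```

Contact with the foot, at about 6 N. Adding a little more.

Emit:
carry_out:
  rows:
    - [[0.0002,0,0,0],[0.0004,0,0,0],[0.0006,0,0,0],[0.0008,0,0,0],[0.0008,0,0,0]]

```text
clock: 14.02
position: [0.5663, 0.1064, 0.0233]
tool_rot: [3.141, 0.001, 1.289]
force: [-0.4, -7.4, 2.0]
grip_width: -0.0004
finger_force: 3.3
```

Emit:
carry_out:
  rows:
    - [[0.0002,0,0,0],[0.0004,0,0,0],[0.0006,0,0,0],[0.0008,0,0,0],[0.0008,0,0,0]]

```text
clock: 14.43
position: [0.5664, 0.1068, 0.0233]
tool_rot: [-3.142, 0.001, 1.289]
force: [-0.9, -9.1, 2.6]
grip_width: -0.0002
finger_force: 4.4
```

Emit:
carry_out:
  rows:
    - [[0.0002,0,0,0],[0.0004,0,0,0],[0.0004,0,0,0],[0.0004,0,0,0],[0.0004,0,0,0],[0.0004,0,0,0],[0.0004,0,0,0],[0.0004,0,0,0],[0.0004,0,0,0],[0.0004,0,0,0],[0.0004,0,0,0],[0.0004,0,0,0]]

```text
clock: 15.43
position: [0.5665, 0.107, 0.0233]
tool_rot: [-3.142, 0.002, 1.289]
force: [-1.4, -9.6, 4.6]
grip_width: -0.0003
finger_force: 4.9
```

Emit:
carry_out:
  rows:
    - [[0,0,0,0],[0,0,0,0],[0,0,0,0],[0,0,0,0]]

```text
clock: 15.77
position: [0.5665, 0.107, 0.0233]
tool_rot: [-3.142, 0.001, 1.289]
force: [-2.0, -9.6, 3.6]
grip_width: 0.0002
finger_force: 4.9
```

Held at about 10 N for over a second. Easing off slowly.

Emit:
carry_out:
  rows:
    - [[0,0,0,0],[-0.0002,0,0,0],[-0.0004,0,0,0],[-0.0006,0,0,0],[-0.0008,0,0,0],[-0.001,0,0,0],[-0.0012,0,0,0],[-0.0014,0,0,0],[-0.0016,0,0,0],[-0.0018,0,0,0],[-0.002,0,0,0],[-0.0022,0,0,0]]

```text
clock: 16.77
position: [0.5662, 0.1064, 0.0233]
tool_rot: [3.141, -0.0, 1.29]
force: [1.5, -2.6, -0.1]
grip_width: -0.0002
finger_force: 1.3
```

Emit:
carry_out:
  rows:
    - [[-0.0001,0,0,0],[-0.0002,0,0,0],[-0.0003,0,0,0],[-0.0004,0,0,0],[-0.0005,0,0,0],[-0.0006,0,0,0],[-0.0007,0,0,0],[-0.0008,0,0,0],[-0.0009,0,0,0],[-0.001,0,0,0],[-0.0011,0,0,0],[-0.0012,0,0,0]]

```text
clock: 17.77
position: [0.5658, 0.1052, 0.0233]
tool_rot: [3.141, -0.0, 1.29]
force: [0.2, -0.2, 0.8]
grip_width: 0.0001
finger_force: 0.0
```

Emit:
carry_out:
  rows:
    - [[-0.0001,0,0,0],[-0.0002,0,0,0],[-0.0003,0,0,0],[-0.0004,0,0,0],[-0.0005,0,0,0],[-0.0006,0,0,0],[-0.0007,0,0,0],[-0.0008,0,0,0],[-0.0009,0,0,0],[-0.001,0,0,0],[-0.0011,0,0,0],[-0.0012,0,0,0]]

```text
clock: 18.77
position: [0.5654, 0.104, 0.0233]
tool_rot: [-3.142, 0.0, 1.29]
force: [-0.1, 0.4, 0.8]
grip_width: -0.0001
finger_force: 0.0
```

Released. The fingers were unloaded at TCP y≈0.1055. Retreating, then going over the eraser.

Emit:
carry_out:
  rows:
    - [[-0.001,0,0,0],[-0.003,0,0,0],[-0.007,0,0,0],[-0.014,0,0,0],[-0.025,0,-0.005,0],[-0.04,0,-0.02,0],[-0.06,0,-0.045,0],[-0.08,0,-0.08,0],[-0.1,0,-0.11,0],[-0.13,0.02,-0.12,7],[-0.17,0.04,-0.12,14],[-0.21,0.06,-0.12,21]]

```text
clock: 19.77
position: [0.5638, -0.1106, 0.145]
tool_rot: [3.14, -0.002, 0.918]
force: [0.5, 0.4, -0.3]
grip_width: -0.0001
finger_force: 0.0
```

Run:
```python
from h import *
s=bot.observe();print(s["clock"],s["position"],s["tool_rot"],s["qpos"])
yaw=s["tool_rot"][2];d=np.array([.585,-.294])-s["position"][:2]
print(d@[np.cos(yaw),np.sin(yaw)],d@[np.sin(yaw),-np.cos(yaw)],np.degrees(yaw)+9.5)
```

```text
19.7667 [ 0.56383715 -0.11057909  0.14500706] [ 3.13988353e+00 -2.00885240e-03  9.18017027e-01] [-0.28085279  0.61513048  0.54015885  1.83667805 -0.42605319  0.80435297
 -0.17403417]
-0.13285509321876218 0.12822097689005763 62.09850118602368
```

Emit:
carry_out:
  rows:
    - [[-0.04,0.02,0,7],[-0.08,0.042,0,14],[-0.12,0.063,0,21],[-0.145,0.078,0,28],[-0.157,0.084,0,35],[-0.157,0.084,0,42],[-0.157,0.084,0,49],[-0.157,0.084,0,56],[-0.157,0.084,0,62.1],[-0.157,0.084,0,62.1],[-0.157,0.084,0,62.1]]
  grip: 0.07

```text
clock: 20.68
position: [0.5353, -0.2848, 0.1434]
tool_rot: [3.141, 0.0, -0.158]
force: [-0.1, 0.7, -0.2]
grip_width: 0.07
finger_force: 0.0
```

```bash
cat > er.py <<'E'
from h import *
import sys
np.set_printoptions(precision=4,suppress=True)
s=bot.observe();print(s["clock"],s["position"],s["tool_rot"],s["qpos"],s["grip_width"])
yaw=s["tool_rot"][2];u=np.array([np.cos(yaw),np.sin(yaw)]);v=np.array([u[1],-u[0]])
f=bot.grab_frame("wrist");save(f,sys.argv[1]);T=np.array(f["pose"]);print("cam",T[:3,3],T[:3,2])
for d in bot.regions_of(f,"rubber_block_center"):
    c,_=cv2.findContours(d["region"].astype(np.uint8),cv2.RETR_EXTERNAL,cv2.CHAIN_APPROX_NONE)
    c=max(c,key=cv2.contourArea)[:,0,:]
    for z in(.018,.009):
        w=np.array([at_z(f,p,z)[:2] for p in c])*1000
        r=cv2.minAreaRect(w.astype(np.float32));q=np.array(r[0])/1000-s["position"][:2]
        print(round(d["conf"],2),np.round(d["position"],1),np.round(r[0],1),np.round(r[1],1),round(r[2],1),"rel",q@u,q@v)
for d in bot.spot_point(f,"rubber_block_center")[:1]:
    q=at_z(f,d["position"],.009);print("pt",q,(q[:2]-s["position"][:2])@u,(q[:2]-s["position"][:2])@v)
E
python3 er.py w4.png
```

```text
20.6833 [ 0.5353 -0.2848  0.1434] [ 3.1413  0.0004 -0.1578] [-0.1175  0.7556  0.8053  1.7569 -0.6669  0.9253 -0.7555] 0.0700349329323925
cam [ 0.6127 -0.2962  0.286 ] [-0.2994  0.0479 -0.9529]
0.83 [275.2 136.8] [ 588.2 -292.2] [50.1 30. ] 80.9 rel 0.05340536835124996 -0.0010445698640691985
0.83 [275.2 136.8] [ 587.4 -292. ] [51.8 31. ] 80.9 rel 0.0525738767882605 -0.001048390015268557
pt [ 0.5842 -0.2908  0.009 ] 0.04919787559155087 -0.001724888412072613
```

View pics/w4.png

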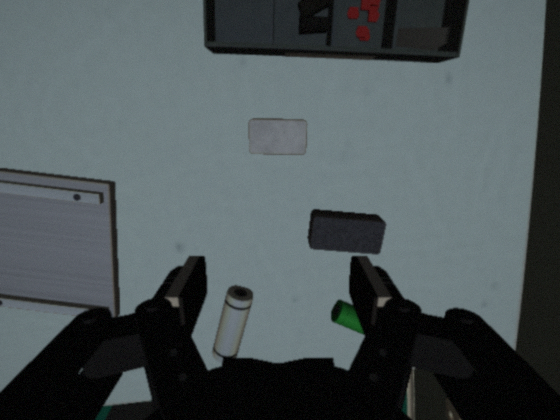

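Wrist view: eraser at (277,137), measuring 50 by 30 mm. The sand block (347,232) is well clear. Descending around its long ends.

Emit:
carry_out:
  rows:
    - [[0.03,-0.001,0.01,0],[0.052,-0.001,0.03,0],[0.052,-0.001,0.06,0],[0.052,-0.001,0.09,0],[0.052,-0.001,0.11,0],[0.052,-0.001,0.125,0],[0.052,-0.001,0.135,0],[0.052,-0.001,0.14,0],[0.052,-0.001,0.14,0],[0.052,-0.001,0.14,0]]

```text
clock: 21.67
position: [0.5879, -0.292, 0.0042]
tool_rot: [3.141, -0.001, -0.16]
force: [0.6, -0.9, 0.6]
grip_width: 0.0699
finger_force: 0.0
```

Emit:
carry_out:
  rows:
    - [[0,0,0,0],[0,0,0,0],[0,0,0,0],[0,0,0,0],[0,0,0,0],[0,0,0,0],[0,0,0,0],[0,0,0,0]]
  grip: 0.04
  grip_force: 25

```text
clock: 22.33
position: [0.5881, -0.2919, 0.0045]
tool_rot: [3.141, -0.002, -0.16]
force: [-1.0, 0.6, 5.9]
grip_width: 0.0493
finger_force: 25.3
```

Emit:
carry_out:
  rows:
    - [[0,0,-0.004,0],[0,0,-0.012,0],[0,0,-0.03,0],[0,0,-0.055,0],[0,0,-0.08,0],[-0.005,-0.02,-0.1,-5],[-0.012,-0.05,-0.1,-11],[-0.02,-0.08,-0.1,-17],[-0.028,-0.115,-0.1,-24],[-0.037,-0.15,-0.1,-31],[-0.046,-0.185,-0.1,-38],[-0.055,-0.22,-0.1,-45]]

```text
clock: 23.33
position: [0.5682, -0.0641, 0.1043]
tool_rot: [3.141, -0.001, 0.631]
force: [1.8, -0.5, -1.0]
grip_width: 0.0493
finger_force: 26.5
```

Run:
```python
from h import *
s=bot.observe();print(s["clock"],s["position"],s["tool_rot"],s["grip_width"],s["finger_force"])
yaw=s["tool_rot"][2];d=np.array([.5576,.0767])-s["position"][:2]
print(d@[np.cos(yaw),np.sin(yaw)],d@[np.sin(yaw),-np.cos(yaw)],np.degrees(yaw)-73.6)
```

```text
23.3333 [ 0.56818421 -0.06407425  0.10433328] [ 3.14099939e+00 -9.42179967e-04  6.30779034e-01] 0.04929237310266925 26.479175984859467
0.07447753394646098 -0.11992711495181127 -37.45902353934389
```

Emit:
carry_out:
  rows:
    - [[0.02,-0.03,0,-6],[0.038,-0.06,0,-12],[0.055,-0.088,0,-18],[0.067,-0.108,0,-24],[0.0745,-0.12,0,-30],[0.0745,-0.12,0,-35],[0.0745,-0.12,0,-37.5],[0.0745,-0.12,0,-37.5],[0.0745,-0.12,0,-37.5]]

```text
clock: 24.08
position: [0.5588, 0.075, 0.104]
tool_rot: [3.141, -0.0, 1.277]
force: [0.1, -0.2, 0.4]
grip_width: 0.0492
finger_force: 26.5
```

```bash
cat > ro.py <<'E'
from h import *
import sys
np.set_printoptions(precision=4,suppress=True)
s=bot.observe();print(s["clock"],s["position"],s["tool_rot"],s["grip_width"],s["force"])
yaw=s["tool_rot"][2];u=np.array([np.cos(yaw),np.sin(yaw)]);v=np.array([u[1],-u[0]])
f=bot.grab_frame("wrist");save(f,sys.argv[1])
for l,z in(("roller_center",.032),("rubber_block_center",float(sys.argv[2]))):
  for d in bot.regions_of(f,l)[:2]:
    c,_=cv2.findContours(d["region"].astype(np.uint8),cv2.RETR_EXTERNAL,cv2.CHAIN_APPROX_NONE)
    c=max(c,key=cv2.contourArea)[:,0,:]
    w=np.array([at_z(f,p,z)[:2] for p in c])-s["position"][:2]
    r=cv2.minAreaRect((w*1000).astype(np.float32));
    print(l,round(d["conf"],2),np.round(d["position"],1),np.round(r[1],1),round(r[2],1),"rel u",(w@u).min(),(w@u).max(),"v",(w@v).min(),(w@v).max())
E
python3 ro.py w5.png .107
```

```text
24.0833 [0.5588 0.075  0.104 ] [ 3.141  -0.0004  1.2771] 0.04924762781562893 [ 0.0955 -0.2103  0.3959]
roller_center 0.97 [271.8 131.5] [ 37.  112.7] 73.6 rel u 0.04263883485495607 0.07980365861937837 v -0.05955385438992495 0.0530941446957948
rubber_block_center 0.59 [275.7 272.5] [37.2 52.6] 73.2 rel u -0.020833617919726936 0.016394942057506696 v -0.025933769396345657 0.026714527440676313
```

View pics/w5.png

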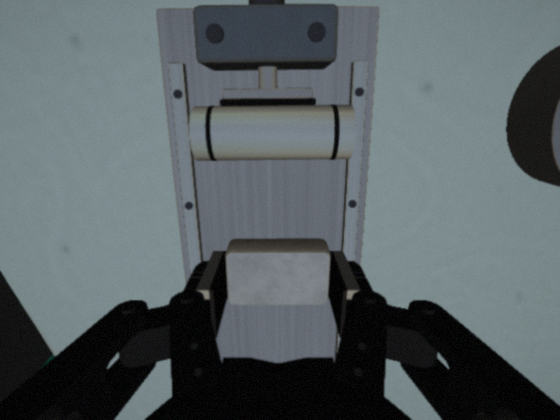

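Wrist view: roller (272,132) rests against the foot, and the eraser (277,272) is held level between the pads and parallel to it. Lowering it about 7 mm behind the roller.

Emit:
carry_out:
  rows:
    - [[0.005,-0.003,0.01,0],[0.012,-0.003,0.025,0],[0.018,-0.003,0.04,0],[0.02,-0.003,0.055,0],[0.02,-0.003,0.067,0],[0.02,-0.003,0.075,0],[0.02,-0.003,0.08,0],[0.02,-0.003,0.083,0],[0.02,-0.003,0.0845,0],[0.02,-0.003,0.0845,0],[0.02,-0.003,0.0845,0]]

```text
clock: 25.15
position: [0.5617, 0.0952, 0.0192]
tool_rot: [3.141, -0.0, 1.279]
force: [0.7, -1.0, 0.4]
grip_width: 0.049
finger_force: 26.5
```

```bash
python3 ro.py w6.png .032
```

```text
25.15 [0.5617 0.0952 0.0192] [ 3.141  -0.0003  1.279 ] 0.04898130716697011 [ 0.7363 -0.9622  0.3982]
roller_center 0.95 [276.1 198.2] [ 38.2 119.7] 73.7 rel u 0.020674101670948904 0.059318414736432276 v -0.05961977784222552 0.06013982965704399
rubber_block_center 0.77 [274.2 269.7] [34.6 48.9] 73.3 rel u -0.01391445298462899 0.020721311847713343 v -0.024035938496130664 0.02490512612244881
```

View pics/w6.png

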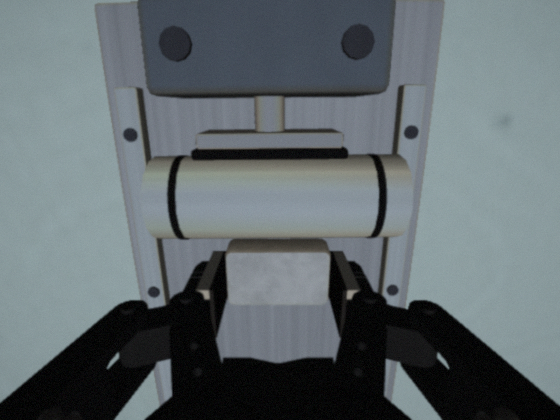

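Wrist view: roller at rows 155–238, against the foot (row 153), with the eraser's leading edge about 6 mm short. Closing the gap slowly.

Emit:
carry_out:
  rows:
    - [[0.0005,0,0,0],[0.001,0,0,0],[0.0015,0,0,0],[0.002,0,0,0],[0.0025,0,0,0],[0.003,0,0,0],[0.0035,0,0,0],[0.004,0,0,0],[0.004,0,0,0]]

```text
clock: 26.05
position: [0.5627, 0.0992, 0.0188]
tool_rot: [3.142, -0.0, 1.279]
force: [-0.3, -0.7, -1.2]
grip_width: 0.0492
finger_force: 26.5
```

Emit:
carry_out:
  rows:
    - [[0.0003,0,0,0],[0.0006,0,0,0],[0.0009,0,0,0],[0.0012,0,0,0],[0.0012,0,0,0]]

```text
clock: 26.47
position: [0.563, 0.1003, 0.0188]
tool_rot: [-3.142, -0.0, 1.279]
force: [0.3, 0.4, -0.3]
grip_width: 0.0493
finger_force: 26.5
```

Emit:
carry_out:
  rows:
    - [[0,0,0.0003,0],[0,0,0.0005,0],[0,0,0.0006,0],[0,0,0.0006,0]]

```text
clock: 26.8
position: [0.563, 0.1002, 0.0185]
tool_rot: [3.142, -0.0, 1.279]
force: [-2.3, -1.0, 5.9]
grip_width: 0.0496
finger_force: 27.2
```

Emit:
carry_out:
  rows:
    - [[0,0,0,0],[0,0,0,0],[0,0,0,0],[0,0,0,0],[0,0,0,0],[0,0,0,0]]
  grip: 0.064

```text
clock: 27.3
position: [0.563, 0.1002, 0.0182]
tool_rot: [3.142, 0.0, 1.279]
force: [0.9, 0.4, 0.4]
grip_width: 0.0636
finger_force: 0.0
```

Emit:
carry_out:
  rows:
    - [[0,0,-0.003,0],[0,0,-0.008,0],[0,0,-0.015,0],[0,0,-0.025,0],[-0.005,0,-0.04,0],[-0.015,0,-0.055,0],[-0.025,0,-0.07,0],[-0.04,0,-0.085,0],[-0.05,0,-0.09,0],[-0.05,0,-0.09,0]]

```text
clock: 28.13
position: [0.5489, 0.0503, 0.11]
tool_rot: [3.139, -0.001, 1.277]
force: [0.4, -0.4, 0.3]
grip_width: 0.0639
finger_force: 0.0
```

```bash
python3 ro.py w7.png .032; python3 -c "
import cv2;i=cv2.imread('pics/w7.png')[40:320,90:460];cv2.imwrite('pics/w7c.png',cv2.resize(i,None,fx=2.1,fy=2.1,interpolation=cv2.INTER_CUBIC))"
```

```text
28.1333 [0.5489 0.0503 0.11  ] [ 3.1394 -0.0007  1.2768] 0.06389966073073693 [ 0.357  -0.3899  0.3099]
roller_center 0.61 [274.   91.4] [ 36.2 111.7] 73.6 rel u 0.06935465530059662 0.10567744615626287 v -0.056153261534325025 0.05557470929170909
rubber_block_center 0.71 [274.7 145.7] [31.4 49.2] 71.8 rel u 0.03663779859428559 0.06795453612733071 v -0.025279991726569074 0.024086172142131154
```

View pics/w7c.png

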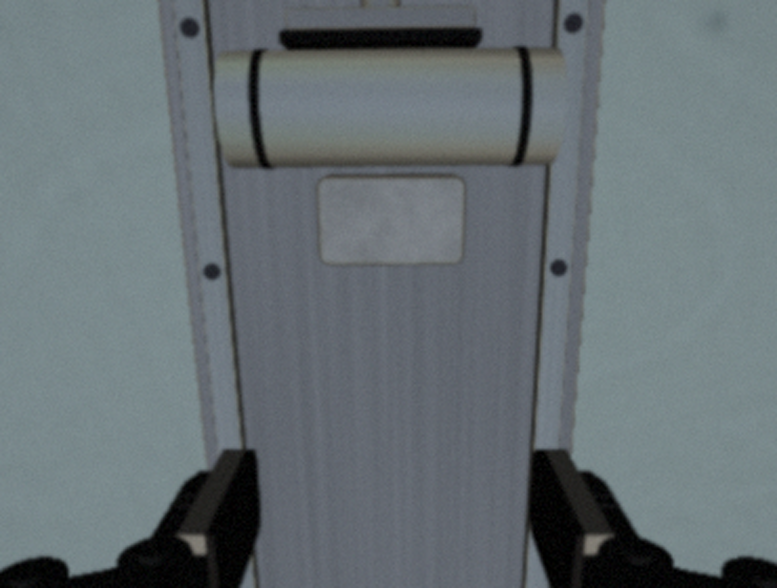

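Crop: the roller lies against the foot, and the eraser lies flat and parallel about 2 mm behind it. The gripper is clear, so I'm handing in.

```bash
python3 -c "
from workcell import bot
print(bot.job_done())"
```

```text
the job is handed in; nothing more can be done
None
```

The job is handed in at about 28 s: the roller was rolled to the sprung foot, pressed at about 10 N for just over a second and eased off; it stayed at the stop with the eraser flat and parallel about 2 mm behind it, and I did not touch the grey block or the club head.

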